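# Make up the sample tray

### The job

Make up the brown sample tray: lay the two purple-stoppered tubes that lie loose on the counter in the two blue cradles, one in each and resting squarely across both of its bars, stand the white lidded cup inside the wide blue ring and the small amber dropper vial inside the small blue ring. The red-stoppered tubes do not belong: leave them lying where they are.

Things in the scene. Friction and masses are not known exactly. Their poses are not given: they have to be found in the camera images.
- purple_1: one of two alike: sample tube lying on its side: dark red body with a white label, purple stopper at one end. 15 x 84 x 15 mm, about 14 g; it does not roll. Origin: middle of its underside; long axis along its own y, z up. Starts flat on the counter.
- purple_2: the other of two alike: sample tube lying on its side: dark red body with a white label, purple stopper at one end. 15 x 84 x 15 mm, about 14 g; it does not roll. Origin: middle of its underside; long axis along its own y, z up. Starts flat on the counter.
- red_1: look-alike that stays out: sample tube lying on its side: dark red body with a white label, bright red stopper at one end. 15 x 84 x 15 mm, about 14 g; it does not roll. Origin: middle of its underside; long axis along its own y, z up. Starts flat on the counter.
- red_2: another look-alike that stays out: sample tube lying on its side: dark red body with a white label, bright red stopper at one end. 15 x 84 x 15 mm, about 14 g; it does not roll. Origin: middle of its underside; long axis along its own y, z up. Starts flat on the counter.
- cup: white lidded specimen cup, standing: body 45 mm across to 44 mm high, lid 49 mm across from 45 to 55 mm high; 35 g. Origin: centre of its underside, z up.
- vial: small dropper vial, standing: amber round body 26 mm across to 42 mm high, white cap 17 mm across from 42 to 58 mm high; 20 g. Origin: centre of its underside, z up.
- cradle_1: one of two alike: blue tube cradle, 72 x 42 mm, fixed on the brown tray: two bars 8 mm thick at x = -29 and +29 mm, a 50 mm gap between them (floor z = 4 mm). Each has a flat seat at z = 20 mm, 32 mm wide in y, between cheeks up to z = 28 mm. A tube lies along x, across both bars, either way round. Origin: centre of underside, on the tray top (14 mm). The 4 holders stand in a row along y, 63 mm apart, in any order.
- cradle_2: the other of two alike: blue tube cradle, 72 x 42 mm, fixed on the brown tray: two bars 8 mm thick at x = -29 and +29 mm, a 50 mm gap between them (floor z = 4 mm). Each has a flat seat at z = 20 mm, 32 mm wide in y, between cheeks up to z = 28 mm. A tube lies along x, across both bars, either way round. Origin: centre of underside, on the tray top (14 mm). The 4 holders stand in a row along y, 63 mm apart, in any order.
- wide_ring: the wider blue round holder, fixed on the brown tray: outside 67 mm across, inside 61 mm, floor at z = 4 mm, rim at z = 10 mm. Origin: centre of its underside, on the tray top 14 mm above the counter; axes parallel to the cradles'.
- small_ring: the smaller blue round holder, fixed on the brown tray: outside 50 mm across, inside 44 mm, floor at z = 4 mm, rim at z = 10 mm. Origin: centre of its underside, on the tray top 14 mm above the counter; axes parallel to the cradles'.
Mind the look-alikes: they are no part of the job. What is meant by the vial is not green or pink, and is the smaller of those in its own colour.

How it is judged:
By the outcome, as a careful person would: the job done as asked, in the order asked, and still so for the second after the job is handed in, with the robot touching nothing.
It also fails if it takes over 112 s, if anything falls off the work surface, if the arm or the gripper's body presses on something with over 40 N, if the wrist force passes 120 N, or if a joint passes its speed limit or range.

### The arm

A 6-joint arm with a two-finger parallel gripper is mounted at the origin on a cart in front of the work surface, level with it; the furniture and walls round the work are solid. World frame = base frame: x ahead of the robot, y to its left, z up, the work surface at z = 0. Lengths are in m, angles in rad, forces in N, time in s.
With the tool pointing down it reaches from about 0.225 to 0.875 m from the base axis. Payload 3.4 kg.
Tool frame: the origin (TCP) lies on the centre line of the jaws, within the pads' length; the fingertips stand 8 mm ahead of it and the grasp point (between the pads) lies 11 mm behind it; z points along the fingers, y is the line along which they close (so a half turn about z gives the same grasp; the last joint's range is limited). The gripper opens to 85 mm and grips with 20 to 120 N. Pads are 22 mm wide; open, the fingers measure 114 mm over their backs; the gripper's body (76 mm by 85 mm) begins 54 mm behind the grasp point. The pads swing forward as they close: fully open they stand 13 mm farther back than shut.
Start: joints at [1.209, 0.276, 1.505, -0, 1.361, -0.121], TCP at [0.137, 0.558, 0.239] pointing down, gripper open.
Joint ranges: [-2.89, 2.89], [-0.75, 2.08], [0.22, 2.7], [-1.18, 4.32], [0.11, 2.71], [-2.7, 2.7]. Speed limits (rad/s): [2.57, 2.57, 3.14, 3.14, 3.14, 3.14].

### API

Orientations are given as a unit quaternion [x, y, z, w].
In Python, from rig import bot gives the robot as it stands.
- The arm moves only by the tool servo_tool, never from a script. Its argument "increments" is a list of rows, each a list of 5 numbers: the shift along the tool's x, y, z in m, then the turn about the tool's z in rad, then the opening, from 0 (shut) to 1 (fully open). In form: [[x, y, z, twist, jaw], ...]. A call has 1 to 8 rows; each row is the pose to reach, as a shift and turn from the pose commanded when the call began, along the tool's axes at that moment; what a row does not reach only later rows make up. A row lasts 1/12 s, in which the tool goes at most 41.7 mm and 7.16 degrees, less where a joint would pass 70% of its speed; a pose out of reach is approached as far as the arm can. A call with a gripper value outside its range is refused whole. The fingers move at their own pace and stop on an object; "force" is the grip in N (left out, the last holds). Time passes only in rows, so rows that repeat a pose let the fingers close. It gives the time, the measured TCP pose, the force, the opening and the grip force at its end, in the units of the state.
- bot.read_state(): the state, without advancing time (a new reading comes with each control period).
- bot.read_camera(name): name is "scene" or "top" or "wrist"; returns the picture (480x640x3 uint8, red, green, blue); there is no depth.
- bot.camera_model(name): a dict with "K" (3x3 intrinsics, pixels), "R" (3x3) and "t" (3): a world point X has camera coordinates R X + t; the wrist camera has in their place "tool_from_camera" (4x4, takes a point from camera to tool coordinates, whose origin is the TCP and whose axes are the flange's). Camera axes: x right, y down, z forward; pixel columns grow to the right and rows downward; lengths in m; the calibration is good to about 2 mm. A picture is of the moment at which its call begins: read the wrist's pose just before it. camera_model takes no time and is no camera call.
- bot.close_job(): hands the job in; it is judged then, once.
Trained networks look in the newest picture that a camera, given by its name, has taken for a name from the list of things; names that differ only in an ending like _2 or _b are one class to them, and where a whole thing is asked for, a point or a joint stands for the part that bears it (a point fixed in the world has none). Each returns a list of dicts, best first, with "confidence" (0 to 1); they miss things now and then, are a little off and sometimes report something else, mostly with a low value. They report only what shows in the picture. A call takes as long as a camera call. They do not tell look-alikes from the thing itself.
- bot.masks_of(camera, label): "region" (480x640 bool, what is visible of it) and "bbox" ([centre column, centre row, width, height] in pixels, round what is visible of it).
- bot.mark_of(camera, label): "uv" ([column, row] in pixels: a listed point, or the origin of a listed thing).
The state is a dict: "clock": time; "q": joint angles; "qvel": joint speeds; "tau": joint torques, N m; "position": TCP position; "tool_rot": TCP orientation; "contact_force": force on the tool from outside, world axes, zero at the start; "moment": the same for the moment, N m; "opening": finger opening in m; "grasp_force": force on a finger pad.
Only numpy, scipy, OpenCV 4.12 (cv2) and the standard library are available. Lean on these libraries where they do the work, as an engineer would, in place of code of your own. Each camera call takes 0.05 s, during which the arm holds its last target. There are 200 camera calls.

## Working session

There is one attempt and no reset: what is moved stays moved. The work goes in short steps, Python scripts to look and compute and a tool call to move; the robot and the scene stay as the last step left them, time stands still between calls to the robot, and variables do not carry over. Pictures are saved under pics/ and viewed, at most 16 in all, crops included, and the job is handed in when it is done.

Besides the shell and the picture viewer there is one more tool, called after "Request:" by a JSON object that holds its "name" and its "arguments", one argument or row to a line. servo_tool: Moves the arm, as the interface text tells. Its arguments: {"type":"object","properties":{"increments":{"type":"array","items":{"type":"array","items":{"type":"number"}}},"force":{"type":"number"}},"required":["increments"]}

```bash
mkdir -p pics; cat > h.py <<'E'
import numpy as np, cv2
from rig import bot
def snap(cam,name):
    im=bot.read_camera(cam); cv2.imwrite(f'pics/{name}.png',im[:,:,::-1]); return im
def ray(cam,uv,z):
    m=bot.camera_model(cam);K=np.array(m['K']);R=np.array(m['R']);t=np.array(m['t'])
    d=R.T@np.linalg.solve(K,[uv[0],uv[1],1]);c=-R.T@t
    return c+d*(z-c[2])/d[2]
def proj(cam,X):
    m=bot.camera_model(cam);p=np.array(m['K'])@(np.array(m['R'])@X+np.array(m['t']));return p[:2]/p[2]
E
python3 - <<'E'
from h import *
np.set_printoptions(precision=3,suppress=True)
snap('top','top0');
for l,z in [('purple_1',.0),('red_1',.0),('cup',0),('vial',0),('cradle_1',.014),('wide_ring',.014),('small_ring',.014)]:
    for d in bot.mark_of('top',l): print(l,round(d['confidence'],2),np.array(d['uv']),ray('top',d['uv'],z))
snap('scene','scene0')
s=bot.read_state();print(s['clock'],s['tool_rot'],s['position'])
E
```

```text
purple_1 0.61 [213.1 228.2] [0.618 0.277 0.   ]
purple_1 0.54 [268.1 300.7] [0.434 0.131 0.   ]
purple_1 0.5 [314.  306.9] [0.419 0.015 0.   ]
red_1 0.61 [219.1 291.4] [0.456 0.255 0.   ]
red_1 0.57 [236.4 257. ] [0.544 0.215 0.   ]
cup 0.8 [270.4 300.8] [0.433 0.125 0.   ]
cup 0.4 [445.  291.4] [ 0.462 -0.317  0.   ]
vial 0.6 [230.6 190.7] [0.719 0.236 0.   ]
vial 0.58 [198.5 193.4] [0.71  0.319 0.   ]
vial 0.42 [192.2 264.2] [0.524 0.326 0.   ]
cradle_1 0.8 [371.4 300.9] [ 0.435 -0.128  0.014]
cradle_1 0.57 [395.2 297.5] [ 0.444 -0.188  0.014]
wide_ring 0.61 [420.2 295.4] [ 0.45  -0.251  0.014]
small_ring 0.9 [445.4 289.1] [ 0.467 -0.315  0.014]
0.45 [ 0.12   0.993 -0.    -0.   ] [0.137 0.558 0.239]
```

View pics/top0.png

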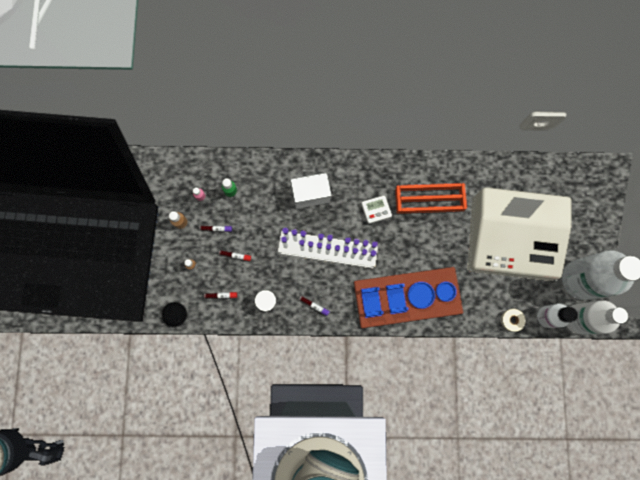

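View pics/scene0.png

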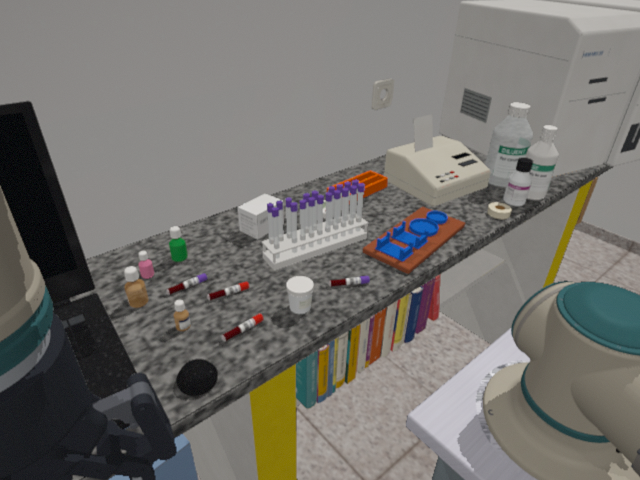

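Candidates:
- **Purple tubes:** (217,229) and (314,306). The red tubes are at (236,256) and (221,295), and the purple caps in the rack at about (330,240) don't count.
- **Cup:** the white one at (265,300). The roll at (513,320) is not it.
- **Vials:** amber large (177,219), amber small (190,264), pink (198,193), green (229,187). I choose the small amber one.

I'll check these in a close crop and measure.

```bash
cat >> h.py <<'E'
def axis2d(P):
    (cx,cy),(w,h),a=cv2.minAreaRect(P.astype(np.float32)*1000)
    a=np.deg2rad(a); 
    if w<h: a+=np.pi/2
    return np.array([cx,cy])/1000,a,max(w,h)/1000,min(w,h)/1000
def frame():
    from scipy.spatial.transform import Rotation as Ro
    s=bot.read_state();return np.array(s['position']),Ro.from_quat(s['tool_rot']).as_matrix(),s
def wmodel():
    p,R,s=frame();T=np.array(bot.camera_model('wrist')['tool_from_camera']);K=np.array(bot.camera_model('wrist')['K'])
    return K,R@T[:3,:3],p+R@T[:3,3]
def wray(M,uv,z):
    K,R,c=M; uv=np.atleast_2d(uv)
    d=(R@np.linalg.solve(K,np.c_[uv,np.ones(len(uv))].T)).T
    return c+d*((z-c[2])/d[:,2])[:,None]
def goal(x,y,z,yaw=None):
    "yaw: world angle of the tool y (closing) axis; prints row(s) from the present pose"
    p,R,s=frame(); d=R.T@(np.array([x,y,z])-p)
    tw=0
    if yaw is not None:
        cur=np.arctan2(R[1,1],R[0,1]); tw=-((yaw-cur+np.pi/2)%np.pi-np.pi/2)
    print('goal row',np.round(d,4),'twist',round(tw,3),'q6',round(s['q'][5],2),'t',s['clock'])
E
python3 - <<'E'
from h import *
np.set_printoptions(precision=3,suppress=True)
im=cv2.imread('pics/top0.png'); cv2.imwrite('pics/crop0.png',cv2.resize(im[170:330,160:340],None,fx=3.3,fy=3.3,interpolation=cv2.INTER_CUBIC))
bot.read_camera('top')
for l in ['purple_1','red_1']:
    for d in bot.masks_of('top',l):
        v,u=np.nonzero(d['region']); P=np.array([ray('top',(a,b),.008)[:2] for a,b in zip(u,v)])
        print(l,round(d['confidence'],2),d['bbox'],*axis2d(P))
print(ray('top',(265,300),.055),ray('top',(190,264),.058), ray('top',(314,306),.008),ray('top',(217,229),.008))
m=bot.camera_model('wrist');print(m['K'],m['tool_from_camera'])
p,R,s=frame();print(R)
goal(.42,.015,.22)
E
```

```text
purple_1 0.59 [213.7, 229.1, 31.5, 5.5] [0.616 0.271] 1.584311361661966 0.07689025115966797 0.013085014343261718
purple_1 0.47 [315.3, 306.6, 27.4, 19.5] [0.423 0.018] 1.064366551270175 0.08064593505859376 0.01421592140197754
red_1 0.5 [222.3, 294.3, 32.3, 13.6] [0.445 0.251] 1.624048633797201 0.07993120574951172 0.015234000205993652
red_1 0.45 [234.6, 256.9, 28.5, 11.5] [0.547 0.221] 1.3760813010645707 0.08095365905761719 0.013454944610595702
[0.431 0.134 0.055] [0.516 0.318 0.058] [0.421 0.015 0.008] [0.615 0.266 0.008]
[[358.771   0.    317.612]
 [  0.    358.771 236.122]
 [  0.      0.      1.   ]] [[ 0.    -0.959 -0.283  0.072]
 [ 1.     0.     0.001  0.001]
 [-0.001 -0.283  0.959 -0.135]
 [ 0.     0.     0.     1.   ]]
[[-0.971  0.239  0.   ]
 [ 0.239  0.971  0.   ]
 [-0.     0.    -1.   ]]
goal row [-0.404 -0.46   0.019] twist 0 q6 -0.12 t 0.6
```

View pics/crop0.png

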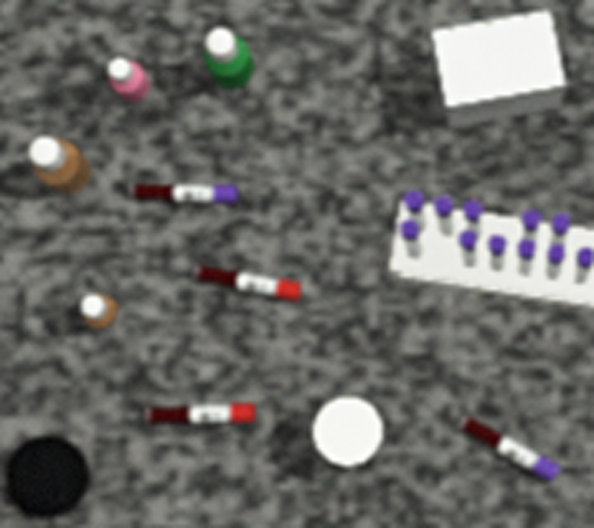

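The crop confirms it: purple stoppers at the crop's (225,192) and (545,468), red ones at (288,290) and (242,412), the small amber vial at (100,310) and the larger one at (55,160). I'll move over the near purple tube.

Request:
{"name": "servo_tool", "arguments": {
  "increments": [
    [-0.404,-0.46,0.0,1.84,1],
    [-0.404,-0.46,0.0,1.84,1],
    [-0.404,-0.46,0.0,1.84,1],
    [-0.404,-0.46,0.0,1.84,1],
    [-0.404,-0.46,0.0,1.84,1],
    [-0.404,-0.46,0.0,1.84,1],
    [-0.404,-0.46,0.0,1.84,1],
    [-0.404,-0.46,0.0,1.84,1]
  ]
}}

```text
clock: 1.27
position: [0.2914, 0.261, 0.2396]
tool_rot: [0.584, 0.812, 0.001, 0.0]
contact_force: [1.8, 0.5, -0.5]
opening: 0.0855
grasp_force: 0.0
```

```bash
python3 -c "
from h import *
goal(.42,.015,.14,-.51)"
```

```text
goal row [-0.2742  0.0433  0.0996] twist 0.835 q6 0.23 t 1.2667
```

Request:
{"name": "servo_tool", "arguments": {
  "increments": [
    [-0.274,0.043,0.1,0.835,1],
    [-0.274,0.043,0.1,0.835,1],
    [-0.274,0.043,0.1,0.835,1],
    [-0.274,0.043,0.1,0.835,1],
    [-0.274,0.043,0.1,0.835,1],
    [-0.274,0.043,0.1,0.835,1],
    [-0.274,0.043,0.1,0.835,1],
    [-0.274,0.043,0.1,0.835,1]
  ]
}}

```text
clock: 1.93
position: [0.4233, 0.0122, 0.1378]
tool_rot: [0.863, 0.505, -0.0, 0.001]
contact_force: [0.0, 0.4, 0.5]
opening: 0.0854
grasp_force: 0.0
```

```bash
cat >> h.py <<'E'
def tubes(label='purple_1',z=.008,name=None):
    M=wmodel(); im=bot.read_camera('wrist')
    if name: cv2.imwrite(f'pics/{name}.png',im[:,:,::-1])
    for d in bot.masks_of('wrist',label):
        v,u=np.nonzero(d['region']); c=im[d['region']].mean(0)
        print(label,round(d['confidence'],2),np.round(d['bbox']),*np.round(np.r_[tuple(map(np.atleast_1d,axis2d(wray(M,np.c_[u,v],z)[:,:2])))],4),c.round())
E
python3 -c "
from h import *
tubes(name='w1')
p,R,s=frame();print(p)"
```

```text
purple_1 0.84 [311. 222.  18. 108.] 0.4204 0.018 1.0603 0.0848 0.0142 [134. 112. 127.]
[0.42076385 0.01611789 0.13872571]
```

View pics/w1.png

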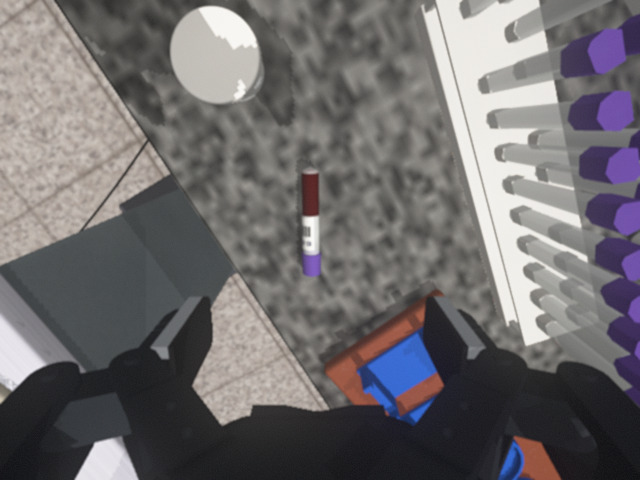

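The wrist picture shows the purple tube at (311,222), lying along the image columns, with the tray at the bottom right. I'll descend.

```bash
python3 -c "
from h import *
goal(.4204,.018,.012,-.51)"
```

```text
goal row [ 0.0015 -0.001   0.1267] twist 0.002 q6 0.38 t 2.0333
```

Request:
{"name": "servo_tool", "arguments": {
  "increments": [
    [0.0015,-0.001,0.04,0,0.6],
    [0.0015,-0.001,0.08,0,0.6],
    [0.0015,-0.001,0.11,0,0.6],
    [0.0015,-0.001,0.126,0,0.6],
    [0.0015,-0.001,0.126,0,0.6],
    [0.0015,-0.001,0.126,0,0.0],
    [0.0015,-0.001,0.126,0,0.0],
    [0.0015,-0.001,0.126,0,0.0]
  ],
  "force": 30
}}

```text
clock: 2.7
position: [0.4217, 0.0197, 0.0149]
tool_rot: [0.861, 0.509, 0.002, 0.001]
contact_force: [0.5, 0.9, -0.0]
opening: 0.0153
grasp_force: 0.0
```

Request:
{"name": "servo_tool", "arguments": {
  "increments": [
    [0,0,0,0,0],
    [0,0,0,0,0],
    [0,0,0,0,0],
    [0,0,0,0,0],
    [0,0,0,0,0]
  ]
}}

```text
clock: 3.12
position: [0.4218, 0.0196, 0.015]
tool_rot: [0.861, 0.508, 0.002, 0.001]
contact_force: [-0.9, 2.2, 7.1]
opening: 0.0141
grasp_force: 30.8
```

```bash
python3 -c "
from h import *
goal(.435,-.128,.13,-1.40)"
```

```text
goal row [-0.1225  0.0834 -0.115 ] twist 0.895 q6 0.38 t 3.1167
```

Request:
{"name": "servo_tool", "arguments": {
  "increments": [
    [0,0,-0.03,0,0],
    [0,0,-0.06,0,0],
    [-0.1225,0.0835,-0.115,0.895,0],
    [-0.1225,0.0835,-0.115,0.895,0],
    [-0.1225,0.0835,-0.115,0.895,0],
    [-0.1225,0.0835,-0.115,0.895,0],
    [-0.1225,0.0835,-0.115,0.895,0],
    [-0.1225,0.0835,-0.115,0.895,0]
  ]
}}

```text
clock: 3.78
position: [0.4354, -0.1309, 0.1303]
tool_rot: [0.988, 0.152, 0.002, 0.001]
contact_force: [0.4, 0.3, -1.2]
opening: 0.0144
grasp_force: 29.9
```

Request:
{"name": "servo_tool", "arguments": {
  "increments": [
    [0,0,0,0.25,0],
    [0,0,0,0.25,0],
    [0,0,0,0.25,0]
  ]
}}

```text
clock: 4.03
position: [0.4342, -0.1286, 0.1291]
tool_rot: [0.999, 0.032, 0.001, 0.0]
contact_force: [0.6, 0.5, -0.3]
opening: 0.0141
grasp_force: 29.9
```

```bash
cat >> h.py <<'E'
def holders(name=None,labels=('cradle_1','wide_ring','small_ring')):
    M=wmodel(); im=bot.read_camera('wrist')
    if name: cv2.imwrite(f'pics/{name}.png',im[:,:,::-1])
    for l in labels:
        z=.014
        for d in bot.mark_of('wrist',l): print('mark',l,round(d['confidence'],2),np.round(d['uv']),wray(M,d['uv'],z)[0,:2].round(4))
    return M,im
E
python3 -c "
from h import *
holders('w2')
goal(.435,-.128,.13,-1.40)"
```

```text
mark cradle_1 0.93 [398. 232.] [ 0.4392 -0.186 ]
mark cradle_1 0.86 [312. 238.] [ 0.4312 -0.1239]
mark wide_ring 0.6 [491. 226.] [ 0.4483 -0.2519]
mark small_ring 0.64 [577. 218.] [ 0.4583 -0.312 ]
goal row [ 0.0008 -0.0002 -0.0014] twist -0.103 q6 1.06 t 4.2333
```

View pics/w2.png

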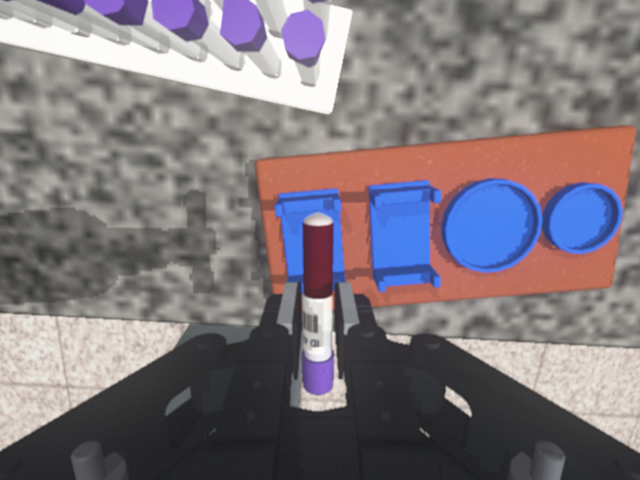

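The picture shows the tube held upright in the image at (318,220–392), cradles at (312,238) and (398,232), the wide ring at (491,226) and the small ring at (577,218). I'll lower it into the first cradle.

```bash
python3 -c "
from h import *
goal(.4327,-.1248,.05,-1.429)"
```

```text
goal row [-0.0013 -0.0036  0.0786] twist -0.074 q6 1.06 t 4.2333
```

Request:
{"name": "servo_tool", "arguments": {
  "increments": [
    [-0.0013,-0.0036,0.02,-0.074,0],
    [-0.0013,-0.0036,0.045,-0.074,0],
    [-0.0013,-0.0036,0.065,-0.074,0],
    [-0.0013,-0.0036,0.074,-0.074,0],
    [-0.0013,-0.0036,0.079,-0.074,0],
    [-0.0013,-0.0036,0.079,-0.074,0]
  ]
}}

```text
clock: 4.73
position: [0.4326, -0.1247, 0.0495]
tool_rot: [0.998, 0.07, -0.0, -0.0]
contact_force: [-0.5, 0.4, 0.0]
opening: 0.0141
grasp_force: 29.9
```

```bash
python3 -c "
from h import *
goal(.4327,-.1248,.05,-1.429)"
```

```text
goal row [ 0.0001  0.0001 -0.0005] twist -0.001 q6 0.99 t 4.7333
```

Request:
{"name": "servo_tool", "arguments": {
  "increments": [
    [0,0,0.0015,0,0],
    [0,0,0.0015,0,0],
    [0,0,0.0015,0,0.4],
    [0,0,0.0015,0,0.4],
    [0,0,0.0015,0,0.4],
    [0,0,-0.03,0,0.4],
    [0,0,-0.07,0,0.4],
    [0,0,-0.12,0,0.4]
  ]
}}

```text
clock: 5.4
position: [0.4315, -0.1243, 0.1613]
tool_rot: [0.998, 0.07, -0.002, -0.001]
contact_force: [1.1, -0.1, -0.0]
opening: 0.034
grasp_force: 0.0
```

```bash
python3 -c "
from h import *
holders(labels=('cradle_1','wide_ring','small_ring'))
tubes(z=.042,name='w3')
goal(.616,.271,.17,0.015)"
```

```text
mark cradle_1 0.91 [398. 224.] [ 0.4391 -0.1878]
mark cradle_1 0.7 [317. 222.] [ 0.4321 -0.1228]
mark wide_ring 0.66 [476. 222.] [ 0.4496 -0.2499]
mark small_ring 0.84 [551. 222.] [ 0.4584 -0.3104]
purple_1 0.77 [319. 235.  20. 111.] 0.4306 -0.1249 0.1398 0.0855 0.0145 [150. 125. 155.]
goal row [ 0.2376 -0.3658 -0.01  ] twist -1.446 q6 1.0 t 5.7
```

View pics/w3.png

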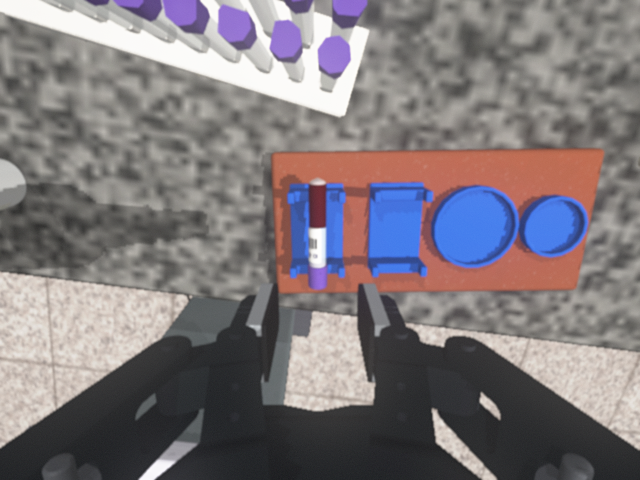

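The tube lies across both bars of the first cradle, at (318,180–290). Next is the second purple tube.

Request:
{"name": "servo_tool", "arguments": {
  "increments": [
    [0.03,-0.03,-0.04,-0.12,1],
    [0.06,-0.08,-0.08,-0.25,1],
    [0.238,-0.366,-0.1,-1.446,1],
    [0.238,-0.366,-0.1,-1.446,1],
    [0.238,-0.366,-0.1,-1.446,1],
    [0.238,-0.366,-0.1,-1.446,1],
    [0.238,-0.366,-0.1,-1.446,1],
    [0.238,-0.366,-0.1,-1.446,1]
  ]
}}

```text
clock: 6.37
position: [0.5657, 0.1582, 0.2431]
tool_rot: [0.842, 0.54, -0.002, -0.001]
contact_force: [0.9, -0.0, -1.0]
opening: 0.0855
grasp_force: 0.0
```

```bash
python3 -c "
from h import *
goal(.616,.271,.15,0.015)"
```

```text
goal row [ 0.1237 -0.0009  0.0928] twist -0.444 q6 0.58 t 6.3667
```

Request:
{"name": "servo_tool", "arguments": {
  "increments": [
    [0.124,-0.001,0.093,-0.444,0.6],
    [0.124,-0.001,0.093,-0.444,0.6],
    [0.124,-0.001,0.093,-0.444,0.6],
    [0.124,-0.001,0.093,-0.444,0.6],
    [0.124,-0.001,0.093,-0.444,0.6],
    [0.124,-0.001,0.093,-0.444,0.6]
  ]
}}

```text
clock: 6.87
position: [0.6159, 0.2696, 0.1478]
tool_rot: [0.704, 0.71, -0.004, -0.002]
contact_force: [0.3, -0.6, -0.5]
opening: 0.0508
grasp_force: 0.0
```

```bash
python3 -c "
from h import *
tubes(name='w4')
tubes('red_1')
goal(.616,.271,.016,0.015)"
```

```text
purple_1 0.93 [318. 222.  21. 104.] 0.6146 0.2729 1.5623 0.0837 0.0141 [156. 131. 148.]
red_1 0.97 [104. 240.  38. 101.] 0.4433 0.2525 1.6301 0.0851 0.0176 [170. 120. 118.]
goal row [ 0.003  -0.0018  0.137 ] twist -0.009 q6 0.3 t 7.0667
```

View pics/w4.png

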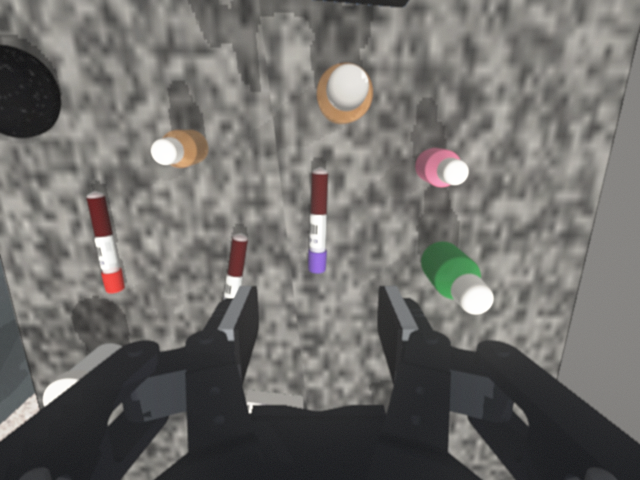

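The tube is at (318,222), with its red neighbour at (236,270) clear of the half-open fingers. I'll descend and grip.

Request:
{"name": "servo_tool", "arguments": {
  "increments": [
    [0.005,-0.003,0.04,0.014,0.5],
    [0.005,-0.003,0.08,0.014,0.5],
    [0.005,-0.003,0.115,0.014,0.5],
    [0.005,-0.003,0.137,0.014,0.5],
    [0.005,-0.003,0.137,0.014,0.5],
    [0.005,-0.003,0.137,0.014,0.0],
    [0.005,-0.003,0.137,0.014,0.0],
    [0.005,-0.003,0.137,0.014,0.0]
  ]
}}

```text
clock: 7.73
position: [0.6168, 0.2744, 0.0184]
tool_rot: [0.709, 0.705, 0.002, 0.001]
contact_force: [0.2, -0.6, -0.0]
opening: 0.0138
grasp_force: 31.7
```

Request:
{"name": "servo_tool", "arguments": {
  "increments": [
    [0,0,0,0,0],
    [0,0,0,0,0],
    [0,0,0,0,0]
  ]
}}

```text
clock: 7.98
position: [0.6167, 0.2745, 0.0183]
tool_rot: [0.709, 0.705, 0.002, 0.001]
contact_force: [1.1, -0.4, 7.1]
opening: 0.0139
grasp_force: 32.5
```

Request:
{"name": "servo_tool", "arguments": {
  "increments": [
    [0,0,-0.04,0,0],
    [0,0,-0.08,0,0],
    [0,0,-0.12,0,0],
    [-0.02,0,-0.16,0,0],
    [-0.05,-0.02,-0.2,0.1,0],
    [-0.08,-0.04,-0.22,0.2,0],
    [-0.11,-0.06,-0.22,0.3,0]
  ]
}}

```text
clock: 8.57
position: [0.5601, 0.1703, 0.2399]
tool_rot: [0.808, 0.59, 0.005, 0.002]
contact_force: [1.3, -0.6, 0.2]
opening: 0.0139
grasp_force: 31.7
```

```bash
python3 -c "
from h import *
goal(.4417,-.187,.14,-1.429)"
```

```text
goal row [-0.3769 -0.005   0.0977] twist 1.12 q6 0.49 t 8.5667
```

Request:
{"name": "servo_tool", "arguments": {
  "increments": [
    [-0.377,-0.005,0,1.12,0],
    [-0.377,-0.005,0,1.12,0],
    [-0.377,-0.005,0,1.12,0],
    [-0.377,-0.005,0,1.12,0],
    [-0.377,-0.005,0,1.12,0],
    [-0.377,-0.005,0,1.12,0],
    [-0.377,-0.005,0,1.12,0],
    [-0.377,-0.005,0.01,1.12,0]
  ]
}}

```text
clock: 9.23
position: [0.4527, -0.1482, 0.2312]
tool_rot: [0.992, 0.129, 0.002, 0.001]
contact_force: [2.0, -1.4, 0.7]
opening: 0.0139
grasp_force: 31.7
```

Request:
{"name": "servo_tool", "arguments": {
  "increments": [
    [0,0,0,0,0]
  ]
}}

```text
clock: 9.32
position: [0.4507, -0.153, 0.2298]
tool_rot: [0.992, 0.127, -0.001, 0.003]
contact_force: [0.3, 0.5, -0.2]
opening: 0.014
grasp_force: 31.7
```

```bash
python3 -c "
from h import *
goal(.4417,-.187,.11,-1.429)"
```

```text
goal row [-0.017  0.03   0.12 ] twist 0.112 q6 0.85 t 9.3167
```

Request:
{"name": "servo_tool", "arguments": {
  "increments": [
    [-0.017,0.03,0.03,0.112,0],
    [-0.017,0.03,0.07,0.112,0],
    [-0.017,0.03,0.1,0.112,0],
    [-0.017,0.03,0.12,0.112,0],
    [-0.017,0.03,0.12,0.112,0],
    [-0.017,0.03,0.12,0.112,0]
  ]
}}

```text
clock: 9.82
position: [0.4444, -0.1793, 0.1094]
tool_rot: [0.997, 0.077, -0.0, -0.0]
contact_force: [0.2, -0.3, 0.3]
opening: 0.014
grasp_force: 31.7
```

```bash
python3 -c "
from h import *
M,im=holders('w5')
z=frame()[0][2]
for d in bot.masks_of('wrist','purple_1'):
    v,u=np.nonzero(d['region']); print(d['bbox'],*axis2d(wray(M,np.c_[u,v],z-.008)[:,:2]))
goal(.4407,-.187,.054,-1.429)"
```

```text
mark cradle_1 0.81 [234. 248.] [ 0.4316 -0.1236]
mark cradle_1 0.61 [328. 253.] [ 0.4376 -0.1864]
mark wide_ring 0.64 [422. 249.] [ 0.4501 -0.2489]
mark small_ring 0.72 [513. 248.] [ 0.4605 -0.3093]
mark small_ring 0.33 [230. 258.] [ 0.424 -0.121]
[225.4, 260.9, 32.7, 133.9] [ 0.45594666 -0.13763084] 0.14287464767538646 0.06036532592773437 0.010861624717712402
[319.1, 300.3, 36.0, 181.0] [ 0.44296899 -0.17855798] 0.17340722365141328 0.08558942413330078 0.014500251770019531
goal row [-0.0063  0.0058  0.0571] twist 0.012 q6 0.89 t 10.0667
```

View pics/w5.png

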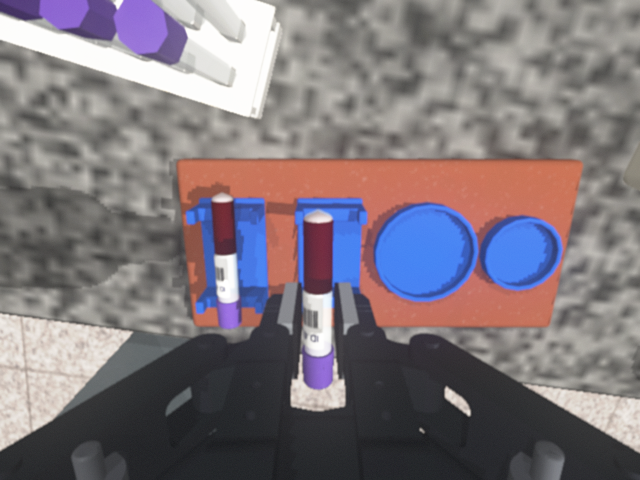

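The held tube at (318,300) runs parallel to its cradle at (330,250); the first tube lies at (226,261). I'll lower it, release and lift.

Request:
{"name": "servo_tool", "arguments": {
  "increments": [
    [-0.006,0.006,0.02,0.012,0],
    [-0.006,0.006,0.035,0.012,0],
    [-0.006,0.006,0.047,0.012,0],
    [-0.006,0.006,0.054,0.012,0],
    [-0.006,0.006,0.057,0.012,0],
    [-0.006,0.006,0.058,0.012,0],
    [-0.006,0.006,0.059,0.012,0],
    [-0.006,0.006,0.059,0.012,0]
  ]
}}

```text
clock: 10.73
position: [0.4396, -0.1865, 0.0522]
tool_rot: [0.998, 0.071, 0.0, 0.0]
contact_force: [-3.8, 2.2, 8.8]
opening: 0.0137
grasp_force: 32.7
```

```bash
python3 -c "
from h import *
goal(.4405,-.187,.052,-1.429)"
```

```text
goal row [0.0009 0.0006 0.0002] twist -0.001 q6 0.88 t 10.7333
```

Contact is made (8.8 N up). I'll release, lift and go towards the cup.

Request:
{"name": "servo_tool", "arguments": {
  "increments": [
    [0,0,0,0,0.4],
    [0,0,0,0,0.4],
    [0,0,0,0,0.4],
    [0,0,-0.03,0,0.4],
    [0,0,-0.07,0,0.4],
    [0,0,-0.11,0,0.4]
  ]
}}

```text
clock: 11.23
position: [0.4388, -0.1862, 0.1609]
tool_rot: [0.998, 0.07, -0.001, -0.001]
contact_force: [0.7, -2.0, 0.7]
opening: 0.0338
grasp_force: 0.0
```

```bash
python3 -c "
from h import *
tubes(z=.042,name='w6')
holders()
goal(.431,.134,.20,-1.2)"
```

```text
purple_1 0.72 [235. 230.  26. 108.] 0.4305 -0.125 0.1302 0.0854 0.0156 [151. 124. 153.]
purple_1 0.65 [319. 234.  22. 117.] 0.4365 -0.186 0.1335 0.0866 0.0153 [152. 126. 155.]
mark cradle_1 0.98 [311. 230.] [ 0.4372 -0.1853]
mark cradle_1 0.89 [238. 229.] [ 0.4298 -0.125 ]
mark wide_ring 0.73 [391. 229.] [ 0.4475 -0.2508]
mark small_ring 0.9 [464. 226.] [ 0.4581 -0.3104]
goal row [ 0.0373 -0.3181 -0.0402] twist -0.23 q6 0.88 t 11.5333
```

View pics/w6.png

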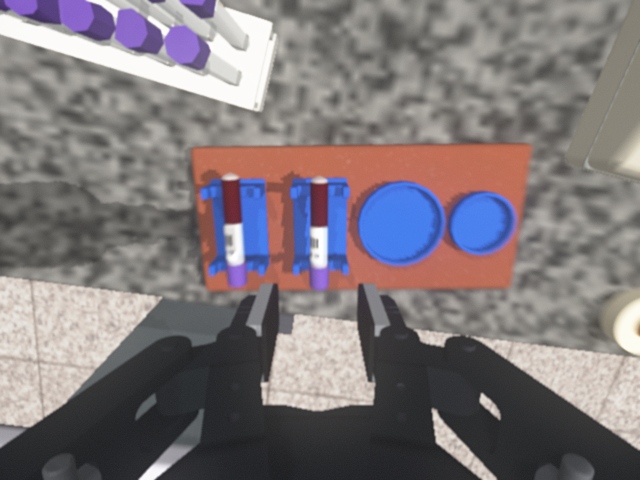

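Both tubes sit squarely, at (235,230) and (319,234). Next is the cup.

Request:
{"name": "servo_tool", "arguments": {
  "increments": [
    [0.037,-0.318,-0.04,-0.23,1],
    [0.037,-0.318,-0.04,-0.23,1],
    [0.037,-0.318,-0.04,-0.23,1],
    [0.037,-0.318,-0.04,-0.23,1],
    [0.037,-0.318,-0.04,-0.23,1],
    [0.037,-0.318,-0.04,-0.23,1],
    [0.037,-0.318,-0.04,-0.23,1],
    [0.037,-0.318,-0.04,-0.23,1]
  ]
}}

```text
clock: 12.2
position: [0.4299, 0.1362, 0.1991]
tool_rot: [0.983, 0.185, -0.002, -0.001]
contact_force: [0.2, 0.8, 0.4]
opening: 0.0853
grasp_force: 0.0
```

Request:
{"name": "servo_tool", "arguments": {
  "increments": [
    [0,0,0,0,1],
    [0,0,0,0,1]
  ]
}}

```text
clock: 12.37
position: [0.4304, 0.1346, 0.1989]
tool_rot: [0.982, 0.186, -0.002, 0.0]
contact_force: [0.2, -0.5, 0.1]
opening: 0.0855
grasp_force: 0.0
```

```bash
cat >> h.py <<'E'
def whitetop(label,z,lo=140,name=None):
    "centre of the white lid/cap (on plane z) within the mask"
    M=wmodel(); im=bot.read_camera('wrist')
    if name: cv2.imwrite(f'pics/{name}.png',im[:,:,::-1])
    for d in bot.masks_of('wrist',label):
        w=d['region']&(im.min(2)>lo)&(np.ptp(im.astype(int),axis=2)<40)
        v,u=np.nonzero(w)
        if len(u)>10:
            c,r=cv2.minEnclosingCircle(wray(M,np.c_[u,v],z)[:,:2].astype(np.float32)*1000); print('lid',label,round(d['confidence'],2),np.round(d['bbox']),np.round(c,1),round(r,1),len(u))
    for d in bot.mark_of('wrist',label): print('mark',round(d['confidence'],2),np.round(d['uv']),wray(M,d['uv'],0)[0,:2].round(4))
E
python3 -c "
from h import *
whitetop('cup',.055,name='w7')
goal(.431,.134,.04)"
```

```text
lid cup 0.82 [316. 225.  62.  65.] [429.8 137.1] 26.3 3003
lid cup 0.17 [584. 320.  52.  83.] [ 442.  -113.1] 32.0 352
mark 0.78 [314. 210.] [0.4284 0.1384]
mark 0.17 [273.  44.] [0.5476 0.2221]
goal row [ 0.0011 -0.0015  0.1592] twist 0 q6 1.34 t 12.5167
```

View pics/w7.png

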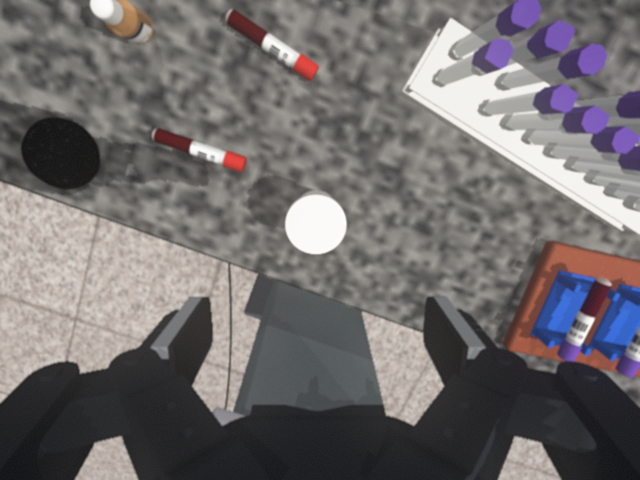

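The lid is at (316,225), about (0.4295, 0.1375) in world. I'll descend and grip the lid.

Request:
{"name": "servo_tool", "arguments": {
  "increments": [
    [0,-0.003,0.04,0,1],
    [0,-0.003,0.08,0,1],
    [0,-0.003,0.115,0,1],
    [0,-0.003,0.145,0,1],
    [0,-0.003,0.162,0,1],
    [0,-0.003,0.162,0,1],
    [0,-0.003,0.162,0,0.3],
    [0,-0.003,0.162,0,0.3]
  ],
  "force": 30
}}

```text
clock: 13.18
position: [0.4315, 0.1355, 0.0392]
tool_rot: [0.983, 0.184, 0.001, 0.0]
contact_force: [0.3, -0.0, 1.0]
opening: 0.0643
grasp_force: 0.0
```

Request:
{"name": "servo_tool", "arguments": {
  "increments": [
    [0,0,0,0,0.3],
    [0,0,0,0,0.3],
    [0,0,0,0,0.3],
    [0,0,0,0,0.3]
  ]
}}

```text
clock: 13.52
position: [0.4319, 0.1361, 0.0399]
tool_rot: [0.983, 0.185, 0.002, 0.0]
contact_force: [0.4, -2.4, 7.9]
opening: 0.0474
grasp_force: 30.8
```

Request:
{"name": "servo_tool", "arguments": {
  "increments": [
    [0,0,-0.03,0,0.3],
    [0,0,-0.06,0,0.3],
    [0,0,-0.1,0,0.3],
    [0,0,-0.12,0,0.3]
  ]
}}

```text
clock: 13.85
position: [0.4321, 0.1367, 0.1626]
tool_rot: [0.983, 0.184, 0.003, -0.0]
contact_force: [0.8, -0.1, -0.3]
opening: 0.0475
grasp_force: 31.5
```

```bash
python3 -c "
from h import *
goal(.4485,-.25,.16,-1.429)"
```

```text
goal row [-0.1249  0.3663  0.0022] twist 0.229 q6 1.35 t 13.85
```

Request:
{"name": "servo_tool", "arguments": {
  "increments": [
    [-0.124,0.366,0,0.229,0.3],
    [-0.124,0.366,0,0.229,0.3],
    [-0.124,0.366,0,0.229,0.3],
    [-0.124,0.366,0,0.229,0.3],
    [-0.124,0.366,0,0.229,0.3],
    [-0.124,0.366,0,0.229,0.3],
    [-0.124,0.366,0,0.229,0.3],
    [-0.124,0.366,0,0.229,0.3]
  ]
}}

```text
clock: 14.52
position: [0.4448, -0.1986, 0.159]
tool_rot: [0.997, 0.071, 0.001, 0.0]
contact_force: [1.3, 0.2, -0.1]
opening: 0.0477
grasp_force: 31.5
```

```bash
python3 -c "
from h import *
goal(.45,-.25,.15,-1.429)"
```

```text
goal row [-0.0021  0.0516  0.009 ] twist -0.0 q6 0.87 t 14.5167
```

Request:
{"name": "servo_tool", "arguments": {
  "increments": [
    [-0.002,0.035,0,0,0.3],
    [-0.002,0.052,0.01,0,0.3],
    [-0.002,0.052,0.02,0,0.3],
    [-0.002,0.052,0.03,0,0.3],
    [-0.002,0.052,0.03,0,0.3],
    [-0.002,0.052,0.03,0,0.3]
  ]
}}

```text
clock: 15.02
position: [0.4495, -0.2461, 0.1272]
tool_rot: [0.997, 0.072, -0.001, -0.002]
contact_force: [-0.1, -0.3, 0.5]
opening: 0.0476
grasp_force: 31.5
```

```bash
python3 -c "
from h import *
holders('w8')
whitetop('cup',frame()[0][2]+.015)
goal(.45,-.25,.06,-1.429)"
```

```text
mark cradle_1 0.89 [234. 236.] [ 0.4396 -0.1856]
mark cradle_1 0.8 [146. 235.] [ 0.431  -0.1229]
mark wide_ring 0.66 [321. 239.] [ 0.4462 -0.248 ]
mark small_ring 0.65 [412. 236.] [ 0.4579 -0.3128]
mark small_ring 0.26 [136. 243.] [ 0.4235 -0.1152]
lid cup 0.65 [318. 320. 129. 146.] [ 453.5 -246. ] 30.4 13755
mark 0.89 [316. 279.] [ 0.4097 -0.2515]
goal row [-0.0011  0.0016  0.0689] twist 0.001 q6 0.79 t 15.3667
```

View pics/w8.png

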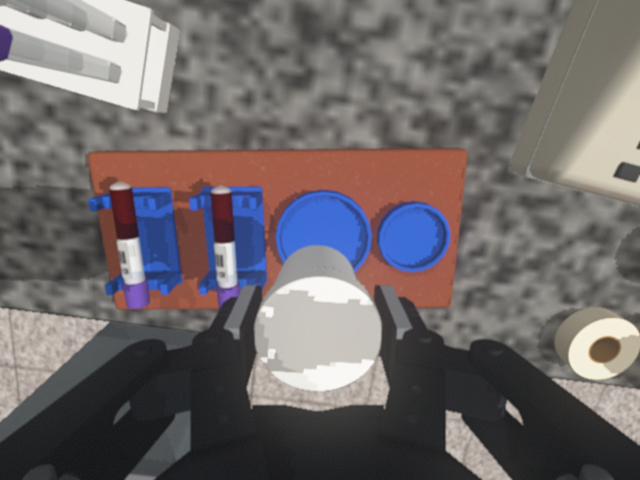

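The wide ring is at (321,237) and the held cup is in line with it at (318,320). I'll lower it, release and lift.

Request:
{"name": "servo_tool", "arguments": {
  "increments": [
    [-0.001,0.0015,0.03,0,0.3],
    [-0.001,0.0015,0.05,0,0.3],
    [-0.001,0.0015,0.063,0,0.3],
    [-0.001,0.0015,0.068,0,0.3],
    [-0.001,0.0015,0.0705,0,0.3],
    [-0.001,0.0015,0.0705,0,0.3],
    [-0.001,0.0015,0.0705,0,0.3]
  ]
}}

```text
clock: 15.95
position: [0.4504, -0.2506, 0.0587]
tool_rot: [0.997, 0.071, 0.001, 0.001]
contact_force: [0.8, -0.4, 0.0]
opening: 0.0477
grasp_force: 31.5
```

Request:
{"name": "servo_tool", "arguments": {
  "increments": [
    [0,0,0.0005,0,0.72],
    [0,0,0.0005,0,0.72],
    [0,0,0.0005,0,0.72],
    [0,0,0.0005,0,0.72],
    [0,0,-0.04,0,0.72],
    [0,0,-0.08,0,0.72],
    [0,0,-0.12,0,0.72],
    [0,0,-0.15,0,0.72]
  ]
}}

```text
clock: 16.62
position: [0.4504, -0.2507, 0.2111]
tool_rot: [0.997, 0.071, 0.001, 0.001]
contact_force: [0.9, -0.7, 0.6]
opening: 0.0614
grasp_force: 0.0
```

```bash
python3 -c "
from h import *
whitetop('cup',.073,name='w9')
tubes(z=.042)
goal(.516,.318,.25,-1.0)"
```

```text
lid cup 0.9 [317. 230.  62.  64.] [ 448.8 -249.2] 26.3 3100
mark 0.64 [318. 217.] [ 0.4412 -0.2518]
purple_1 0.63 [169. 219.  28.  96.] 0.4306 -0.1247 0.1327 0.084 0.0163 [138. 113. 139.]
purple_1 0.61 [243. 222.  23.  92.] 0.4375 -0.1863 0.1264 0.0844 0.0147 [147. 122. 147.]
goal row [ 0.1463 -0.5527 -0.0424] twist -0.429 q6 0.79 t 16.8667
```

View pics/w9.png

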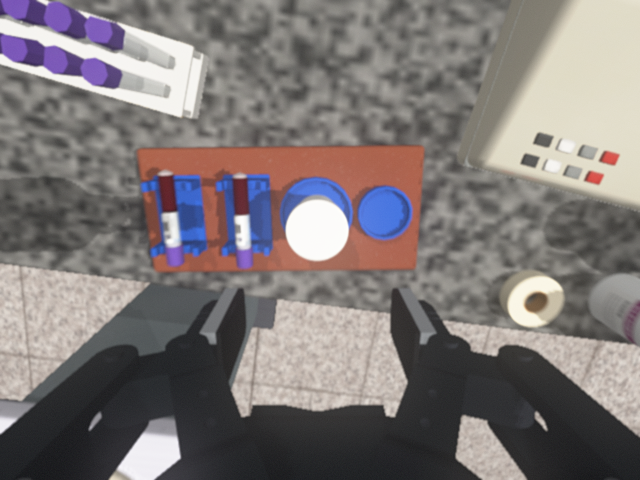

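The cup stands in the wide ring, its lid at (317,230), i.e. centred on (0.449, -0.249). Now the small amber vial.

Request:
{"name": "servo_tool", "arguments": {
  "increments": [
    [0.146,-0.553,-0.042,-0.429,0.6],
    [0.146,-0.553,-0.042,-0.429,0.6],
    [0.146,-0.553,-0.042,-0.429,0.6],
    [0.146,-0.553,-0.042,-0.429,0.6],
    [0.146,-0.553,-0.042,-0.429,0.6],
    [0.146,-0.553,-0.042,-0.429,0.6],
    [0.146,-0.553,-0.042,-0.429,0.6],
    [0.146,-0.553,-0.042,-0.429,0.6]
  ]
}}

```text
clock: 17.53
position: [0.4869, 0.0819, 0.2303]
tool_rot: [0.96, 0.281, -0.002, -0.001]
contact_force: [1.2, -0.7, 0.2]
opening: 0.051
grasp_force: 0.0
```

```bash
python3 -c "
from h import *
goal(.52,.32,.18,-1.0)"
```

```text
goal row [ 0.1567 -0.1824  0.0502] twist -0.0 q6 1.03 t 17.5333
```

Request:
{"name": "servo_tool", "arguments": {
  "increments": [
    [0.157,-0.182,0.05,0,0.6],
    [0.157,-0.182,0.05,0,0.6],
    [0.157,-0.182,0.05,0,0.6],
    [0.157,-0.182,0.05,0,0.6],
    [0.157,-0.182,0.05,0,0.6],
    [0.157,-0.182,0.05,0,0.6],
    [0.157,-0.182,0.05,0,0.6],
    [0.157,-0.182,0.05,0,0.6]
  ]
}}

```text
clock: 18.2
position: [0.5205, 0.319, 0.1788]
tool_rot: [0.959, 0.283, -0.003, 0.001]
contact_force: [0.4, -0.7, -0.7]
opening: 0.0514
grasp_force: 0.0
```

```bash
python3 -c "
from h import *
whitetop('vial',.058,name='w10')
print(frame()[0])
goal(.516,.318,.033)"
```

```text
lid vial 0.95 [570.  54. 109.  62.] [718.8 233.4] 17.8 1728
lid vial 0.9 [462.  22.  57.  44.] [688.9 313.9] 13.9 456
lid vial 0.83 [350.  64.  54.  66.] [626.5 364. ] 19.1 1351
lid vial 0.72 [308. 218.  35.  37.] [521.1 329.6] 9.2 426
mark 0.82 [447.  22.] [0.702  0.3181]
mark 0.77 [346.  70.] [0.6307 0.3646]
mark 0.76 [309. 210.] [0.5183 0.3278]
mark 0.76 [535.  64.] [0.7166 0.2404]
[0.52145166 0.31662519 0.18127194]
goal row [-0.0035 -0.0041  0.1483] twist 0 q6 1.43 t 18.35
```

View pics/w10.png

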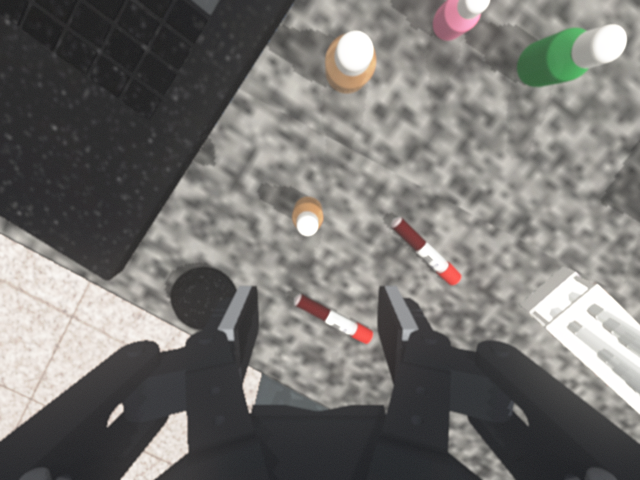

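The small amber vial is at (308,218), about (0.520, 0.3285) in world; the larger amber one is at (350,64). I'll descend with half-open fingers.

Request:
{"name": "servo_tool", "arguments": {
  "increments": [
    [0.005,-0.009,0.03,0,0.6],
    [0.005,-0.009,0.06,0,0.6],
    [0.005,-0.009,0.095,0,0.6],
    [0.005,-0.009,0.125,0,0.6],
    [0.005,-0.009,0.151,0,0.6],
    [0.005,-0.009,0.151,0,0.6],
    [0.005,-0.009,0.151,0,0.1],
    [0.005,-0.009,0.151,0,0.1]
  ]
}}

```text
clock: 19.02
position: [0.5227, 0.3279, 0.033]
tool_rot: [0.96, 0.281, 0.001, -0.0]
contact_force: [0.2, -0.7, 0.3]
opening: 0.0281
grasp_force: 0.1
```

Request:
{"name": "servo_tool", "arguments": {
  "increments": [
    [0,0,0,0,0.1],
    [0,0,0,0,0.1],
    [0,0,0,0,0.1]
  ]
}}

```text
clock: 19.27
position: [0.5228, 0.3286, 0.0333]
tool_rot: [0.96, 0.282, 0.002, -0.0]
contact_force: [0.2, -0.4, 3.9]
opening: 0.0229
grasp_force: 29.7
```

Request:
{"name": "servo_tool", "arguments": {
  "increments": [
    [0,0,-0.03,0,0.1],
    [0,0,-0.07,0,0.1],
    [0,0,-0.11,0,0.1],
    [0,0,-0.15,0,0.1],
    [0,0.03,-0.18,0,0.1],
    [-0.02,0.06,-0.2,0,0.1]
  ]
}}

```text
clock: 19.77
position: [0.5406, 0.2696, 0.2361]
tool_rot: [0.959, 0.283, 0.006, -0.001]
contact_force: [1.5, -0.0, 0.6]
opening: 0.0227
grasp_force: 29.6
```

```bash
python3 -c "
from h import *
goal(.4585,-.311,.2,-1.429)"
```

```text
goal row [-0.3848  0.4427  0.0327] twist 0.433 q6 1.34 t 19.7667
```

Request:
{"name": "servo_tool", "arguments": {
  "increments": [
    [-0.385,0.443,0,0.433,0.1],
    [-0.385,0.443,0,0.433,0.1],
    [-0.385,0.443,0,0.433,0.1],
    [-0.385,0.443,0,0.433,0.1],
    [-0.385,0.443,0,0.433,0.1],
    [-0.385,0.443,0,0.433,0.1],
    [-0.385,0.443,0,0.433,0.1],
    [-0.385,0.443,0,0.433,0.1]
  ]
}}

```text
clock: 20.43
position: [0.4883, -0.0644, 0.2322]
tool_rot: [0.998, 0.069, 0.001, 0.0]
contact_force: [0.8, 0.2, 0.0]
opening: 0.0233
grasp_force: 29.6
```

```bash
python3 -c "
from h import *
goal(.4585,-.311,.15,-1.429)"
```

```text
goal row [-0.0637  0.2401  0.0822] twist -0.003 q6 1.16 t 20.4333
```

Request:
{"name": "servo_tool", "arguments": {
  "increments": [
    [-0.064,0.24,0,0,0.1],
    [-0.064,0.24,0,0,0.1],
    [-0.064,0.24,0,0,0.1],
    [-0.064,0.24,0,0,0.1],
    [-0.064,0.24,0.03,0,0.1],
    [-0.064,0.24,0.07,0,0.1],
    [-0.064,0.24,0.1,0,0.1],
    [-0.064,0.24,0.1,0,0.1]
  ]
}}

```text
clock: 21.1
position: [0.4559, -0.3103, 0.1272]
tool_rot: [0.998, 0.067, -0.002, -0.002]
contact_force: [-1.2, 1.5, -0.7]
opening: 0.023
grasp_force: 29.6
```

Request:
{"name": "servo_tool", "arguments": {
  "increments": [
    [0,0,0,0,0.1],
    [0,0,0,0,0.1]
  ]
}}

```text
clock: 21.27
position: [0.4584, -0.3092, 0.1312]
tool_rot: [0.998, 0.069, -0.0, -0.0]
contact_force: [0.7, 0.4, -0.3]
opening: 0.0231
grasp_force: 29.6
```

```bash
python3 -c "
from h import *
holders('w11')
whitetop('vial',frame()[0][2]+.025)
print(frame()[0])
goal(.4585,-.311,.055,-1.429)"
```

```text
mark cradle_1 0.83 [147. 236.] [ 0.4393 -0.1846]
mark cradle_1 0.68 [ 64. 236.] [ 0.4306 -0.1248]
mark small_ring 0.71 [234. 240.] [ 0.4443 -0.2483]
mark small_ring 0.59 [319. 234.] [ 0.4577 -0.3096]
lid vial 0.82 [319. 316.  59. 100.] [ 462.9 -310.1] 10.9 1940
mark 0.67 [313. 287.] [ 0.4105 -0.3124]
[ 0.45927073 -0.3091263   0.13249385]
goal row [-0.0012  0.0016  0.0775] twist -0.003 q6 0.71 t 21.6167
```

View pics/w11.png

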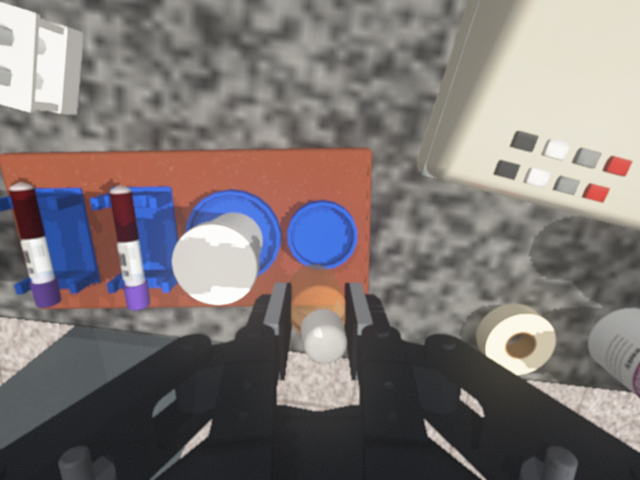

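The vial is held at (320,315) in line with the small ring at (322,234). I'll lower it.

Request:
{"name": "servo_tool", "arguments": {
  "increments": [
    [0,0.0015,0.03,0,0.1],
    [0,0.0015,0.055,0,0.1],
    [0,0.0015,0.07,0,0.1],
    [0,0.0015,0.077,0,0.1],
    [0,0.0015,0.079,0,0.1],
    [0,0.0015,0.0795,0,0.1],
    [0,0.0015,0.0795,0,0.1]
  ]
}}

```text
clock: 22.2
position: [0.4596, -0.3114, 0.0527]
tool_rot: [0.998, 0.069, 0.001, 0.001]
contact_force: [0.2, 0.1, 0.3]
opening: 0.0229
grasp_force: 29.6
```

Request:
{"name": "servo_tool", "arguments": {
  "increments": [
    [0,0,0.0008,0,0.1],
    [0,0,0.0015,0,0.1],
    [0,0,0.0015,0,0.1]
  ]
}}

```text
clock: 22.45
position: [0.4595, -0.3114, 0.0513]
tool_rot: [0.998, 0.069, 0.001, 0.001]
contact_force: [0.1, 0.2, 3.9]
opening: 0.0229
grasp_force: 30.0
```

Contact is made. I'll release (the fingers clear the cup), lift and check.

Request:
{"name": "servo_tool", "arguments": {
  "increments": [
    [0,0,0,0,0.3],
    [0,0,0,0,0.42],
    [0,0,0,0,0.42],
    [0,0,0,0,0.42],
    [0,0,-0.03,0,0.42],
    [0,0,-0.07,0,0.42],
    [0,0,-0.11,0,0.42],
    [0,0,-0.15,0,0.42]
  ]
}}

```text
clock: 23.12
position: [0.4583, -0.3103, 0.2014]
tool_rot: [0.998, 0.069, -0.0, -0.001]
contact_force: [0.5, -0.4, -0.6]
opening: 0.0355
grasp_force: 0.0
```

Request:
{"name": "servo_tool", "arguments": {
  "increments": [
    [0,0,-0.02,0,0.42],
    [0,0,-0.02,0,0.42]
  ]
}}

```text
clock: 23.28
position: [0.4611, -0.3128, 0.2259]
tool_rot: [0.998, 0.069, 0.004, 0.004]
contact_force: [-0.1, -0.3, 0.6]
opening: 0.036
grasp_force: 0.0
```

```bash
python3 -c "
from h import *
whitetop('vial',.076,name='w12')
whitetop('cup',.073)
tubes(z=.042)"
```

```text
lid vial 0.75 [313. 221.  32.  33.] [ 459.2 -311.4] 11.0 359
lid vial 0.17 [177. 221.  28.  90.] [ 455.  -197.4] 29.7 464
mark 0.9 [308. 215.] [ 0.4501 -0.3051]
lid cup 0.84 [244. 224.  65.  64.] [ 450.2 -251.8] 27.8 3082
mark 0.84 [255. 212.] [ 0.4418 -0.2475]
purple_1 0.98 [181. 218.  28.  96.] 0.4369 -0.1857 0.1406 0.0851 0.0177 [143. 117. 142.]
purple_1 0.98 [109. 213.  31.  94.] 0.4307 -0.125 0.1241 0.0859 0.0183 [138. 112. 134.]
```

View pics/w12.png

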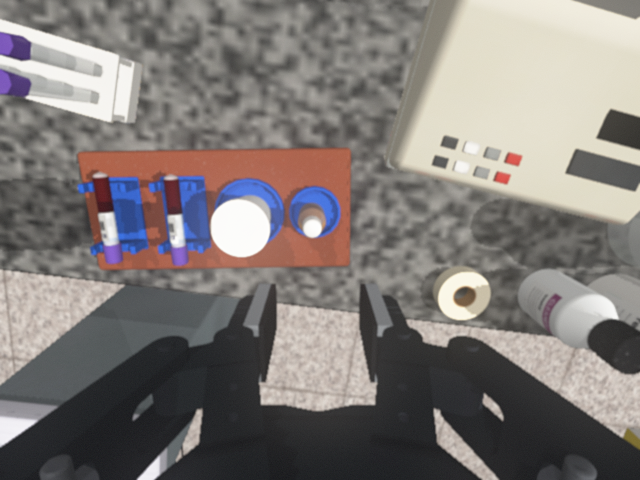

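All four items are in place: tubes at (106,213) and (176,221), the cup at (242,225), and the vial in the small ring at (313,221). The arm is clear, so I'm handing it in.

```bash
python3 -c "
from h import *
print(bot.close_job())"
```

```text
the job is handed in; nothing more can be done
None
```

The tray is made up and handed in at about 23 s: both purple-stoppered tubes lie across their cradles, the cup stands in the wide ring and the small amber vial in the small ring; I did not touch the red-stoppered tubes.

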